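Take the orange clamp nut off the drilling fixture

ROBOT

A 7-joint arm with a two-finger parallel gripper is mounted at the origin on the work surface. World frame = base frame: x ahead of the robot, y to its left, z up, the work surface at z = 0. Lengths are in m, angles in rad, forces in N, time in s.
With the tool pointing down it reaches from about 0.425 to 0.925 m from the base axis. Payload 6.8 kg.
Tool frame: the origin (TCP) lies midway between the tips of the shut fingers; the grasp point (between the pads) lies 19 mm behind it; z points along the fingers, y is the direction in which the jaws open and shut (so a half turn about z gives the same grasp; the last joint's range is limited). The gripper opens to 85 mm and grips with 20 to 120 N. Pads are 22 mm wide; open, the fingers measure 114 mm over their backs; the gripper's body (76 mm by 85 mm) begins 54 mm behind the grasp point. The pads swing forward as they close: fully open they stand 13 mm farther back than shut.
Start: joints at [1.102, 0.477, 0.022, 1.555, -0.011, 1.109, -0.083], TCP at [0.238, -0.632, 0.231] pointing down, gripper open.
Joint ranges: [-2.96, 2.96], [-0.34, 2.1], [-1.41, 1.46], [0.24, 2.44], [-1.37, 4.51], [0.17, 1.92], [-2.96, 2.96]. Speed limits (rad/s): [2.39, 2.39, 3.14, 3.14, 3.14, 3.14, 3.14].

INTERFACE

Orientations are given as a rotation vector (axis times angle).
In Python, from bench import r gives the robot as it stands. The module is installed in compiled form; this text tells all that it offers.
- The arm moves only by the tool play_rows, never from a script. Its argument "plan" is a list of rows, each a list of 7 numbers: the shift along the world's x, y, z in mm, then the turn, a rotation vector about the world's x, y, z in rad, then the finger opening in mm, from 0 to 85.4. A call has 1 to 12 rows; each row is the pose to reach, as a shift and turn from the pose commanded when the call began; what a row does not reach only later rows make up. A row lasts 1/10 s, in which the tool goes at most 50 mm and 8.59 degrees, less where a joint would pass 70% of its speed; a pose out of reach is approached as far as the arm can. A call with a gripper value outside its range is refused whole. The fingers move at their own pace and stop on an object; "grip_force" is the grip in N (left out, the last holds). Time passes only in rows, so rows that repeat a pose let the fingers close. It gives the time, the measured TCP pose, the force and the opening at its end, in the units of the state.
- r.get_obs(): the state, without advancing time (a new reading comes with each control period).
- r.grab_frame(name): name is "scene" or "top" or "wrist"; returns a dict with "color" (384x512x3 uint8, blue, green, red), "z_map" (384x512 float32, m along the optical axis (not along the pixel's ray), 0 where there is no reading), "camera_matrix" (3x3 intrinsics, pixels), "R" (3x3) and "t" (3): a world point X has camera coordinates R X + t. Camera axes: x right, y down, z forward; pixel columns grow to the right and rows downward; lengths in m; the calibration is good to about 2 mm. The wrist camera is an equidistant fisheye: a pixel r from the principal point sees the ray r / f radians off the axis. A picture is of the moment at which its call begins.
- r.hand_in(): hands the job in, once; it reports no verdict.
The state is a dict: "clock": time; "joints": joint angles; "qvel": joint speeds; "tau": joint torques, N m; "tcp_pos": TCP position; "orientation": TCP orientation; "contact_force": force on the tool from outside, world axes, zero at the start; "moment": the same for the moment, N m; "grip_width": finger opening in m.
Only numpy, scipy, OpenCV 4.12 (cv2) and the standard library are available. Lean on these libraries where they do the work, as an engineer would, in place of code of your own. Each camera call takes 0.05 s, during which the arm holds its last target.

TASK

Free one side of the drilling fixture: unscrew the orange clamp nut from its stud (anticlockwise seen from above, a bit under a quarter turn frees its coarse thread), lift it clear and set it upright, open end down, on the floor of the blue tray. Leave the black nut tightened as it is.

Things in the scene. Friction and masses are not known exactly. Their poses are not given: they have to be found in the camera images.
- orange_nut: Orange clamp nut, 120 g, 55 mm high, tight on one of the fixture's studs: knurled cap 44 mm wide, 30 high, open below; on it a bar grip 56 mm long, 14 thick, 30 to 55 mm above the origin. Origin: centre of underside; z up, x along the bar (grip across y). Turned 60 to 130 degrees anticlockwise from above it is free to lift: aim for 75, in one grasp. It rises 2.5 mm on the way: rise with it.
- black_nut: Black nut, same shape, size and axes as the orange one, tight on the other stud of the fixture, 130 mm away. Stays tight. Origin: centre of its underside.
- fixture: Grey fixture fixed to the bench, plate 110 (x) by 220 (y) by 14 mm; origin: centre of its underside, z up. Two dark straps, tops 28 mm up, carry a steel stud each at y = -65 and +65 mm, 24 mm high, inside the nuts. Coarse two-start thread: a tight nut's bar lies along the fixture's x (within 2 degrees); clockwise is blocked, anticlockwise turns easily. Lifted early it is held.
- blue_tray: Blue plastic tray, open on top, fixed: 150 (x) by 120 (y) by 35 mm high, walls and floor 4 mm thick. Origin: centre of its underside, z up. A red tray of the same shape, holding bolts, stands on the other side of the fixture; which is on which side varies.
Things that resemble listed ones, but are neither listed nor needed, are in the scene too. There is more than one size of the orange_nut; the one meant has the size given above.

How it is judged:
On the way, in this order (a step that is already met when the one before it is completed fails the run):
1. the orange nut is unscrewed by at least 50 degrees while still on its stud (angle between the x axis of orange_nut and the x axis of fixture, either way round above 0.87 rad and z of orange_nut in the frame of fixture below 0.045 m and distance of orange_nut from where it was at the start of the episode below 0.02 m), for 0.1 s.
2. the orange nut is lifted clear of the stud (z of orange_nut in the frame of fixture above 0.053 m), for 0.1 s.
At the end, for the whole second after the job is handed in: The orange nut stands upright (within 11 degrees), at rest, on the floor of the blue tray (origin within 56 mm in x and 41 mm in y of its middle, under 10 mm above its underside); the black nut is still on its stud, moved under 10 mm and turned under 14 degrees (x of orange_nut in the frame of blue_tray between -0.056 and 0.056 m and y of orange_nut in the frame of blue_tray between -0.041 and 0.041 m and z of orange_nut in the frame of blue_tray below 0.01 m and angle between orange_nut's own z axis and vertical below 0.2 rad and linear speed of orange_nut below 0.03 m/s and distance of black_nut from where it was at the start of the episode below 0.01 m and angle between the x axis of black_nut and the x axis of fixture, either way round below 0.25 rad); the robot touches nothing.
It fails at once if the black nut is unscrewed (turned over 14 degrees) or moved over 10 mm (distance of black_nut from where it was at the start of the episode above 0.01 m or angle between the x axis of black_nut and the x axis of fixture, either way round above 0.25 rad).
It also fails if it takes over 48 s, if anything falls off the work surface, if the arm or the gripper's body presses on something with over 40 N, if the wrist force passes 120 N, or if a joint passes its speed limit or range.

## Working session

There is one attempt and no reset: what is moved stays moved. The work goes in short steps, Python scripts to look and compute and a tool call to move; the robot and the scene stay as the last step left them, time stands still between calls to the robot, and variables do not carry over. Pictures are saved under pics/ and viewed, and the job is handed in when it is done.

Besides the shell and the picture viewer there is one more tool, called as a command line: name --pt "numbers of a row" for each row, then --argument value for the rest. play_rows: Moves the arm, as the interface text tells. Its arguments: {"type":"object","properties":{"plan":{"type":"array"},"grip_force":{"type":"number"}},"required":["plan"]}

```bash
mkdir -p pics
cat > h.py <<'E'
import numpy as np, cv2
from bench import r
def grab(n,f):
    g=r.grab_frame(n); cv2.imwrite('pics/'+f,g['color']); np.savez('pics/'+f+'.npz',**g); return g
def pts(g):
    K=g['camera_matrix'];z=g['z_map'];h,w=z.shape
    u,v=np.meshgrid(np.arange(w),np.arange(h))
    P=np.stack([(u-K[0,2])/K[0,0]*z,(v-K[1,2])/K[1,1]*z,z],-1)
    return (P-g['t'])@g['R']   # R^T (P-t)
E
python3 - <<'E'
from h import *
for n in ('top','scene'):
    g=grab(n,n+'0.png'); print(n,g['camera_matrix'].tolist(),-g['R'].T@g['t'])
print(r.get_obs())
E
```

```text
top [[349.79957350287003, 0.0, 253.31936618286164], [0.0, 349.79957350287003, 191.89343685816394], [0.0, 0.0, 1.0]] [ 0.5148772  -0.01123393  0.76085722]
scene [[487.60684281893583, 0.0, 263.50384715361133], [0.0, 487.60684281893583, 181.8303023974769], [0.0, 0.0, 1.0]] [ 1.18910291 -0.25797192  0.74708794]
{'clock': 0.1, 'joints': array([ 1.10189671,  0.47771698,  0.02233857,  1.55633616, -0.01150011,
        1.10930139, -0.08309323]), 'qvel': array([-0.0006237 , -0.00245971, -0.00071838, -0.00455827,  0.00136936,
       -0.00215552,  0.00025932]), 'tau': array([ 3.69136833e-03, -5.97762501e+01,  1.61287844e+00, -2.81958640e+01,
        1.27497417e-02,  4.99593691e-03, -2.53419796e-05]), 'tcp_pos': array([ 0.23809682, -0.63104972,  0.2304301 ]), 'orientation': array([-3.08904575e+00, -5.63436964e-01,  6.39144018e-04]), 'contact_force': array([ 0.73340658, -0.37119575, -0.37586604]), 'moment': array([-0.00731672, -0.00111008,  0.01658778]), 'grip_width': 0.08545772021929976}
```

View pics/top0.png

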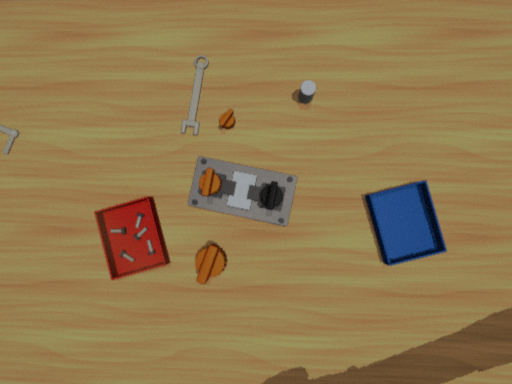

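View pics/scene0.png

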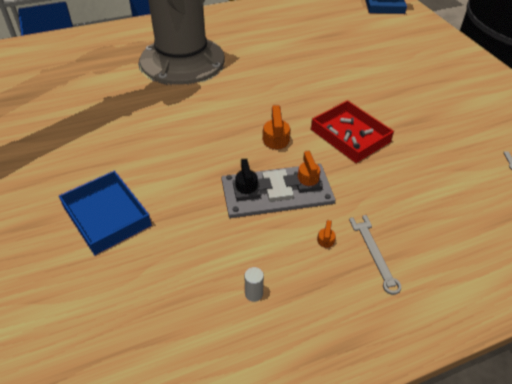

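Orange nut is on the fixture at about (209,182) in the top view, black nut at (271,195), blue tray at (404,222), red tray at (132,238). The larger and smaller orange nuts at (210,262) and (227,119) are decoys. Now measuring.

```bash
cat > m.py <<'E'
from h import *
def hsvmask(g,lo,hi): return cv2.inRange(cv2.cvtColor(g['color'],cv2.COLOR_BGR2HSV),lo,hi)>0
def rayplane(g,uv,z):
    K=g['camera_matrix'];uv=np.atleast_2d(uv).astype(float)
    d=np.c_[(uv[:,0]-K[0,2])/K[0,0],(uv[:,1]-K[1,2])/K[1,1],np.ones(len(uv))]@g['R']
    c=-g['R'].T@g['t']; return c+d*((z-c[2])/d[:,2])[:,None]
E
python3 - <<'E'
from m import *
g=np.load('pics/top0.png.npz'); P=pts(g)
def rect(m,z,name):
    v,u=np.nonzero(m); W=rayplane(g,np.c_[u,v],z)[:,:2]
    (c,s,a)=cv2.minAreaRect((W*1000).astype(np.float32)); print(name,len(u),'c',np.round(c,1),'s',np.round(s,1),'a',round(a,1),'depthz',np.round(np.nanpercentile(P[m][:,2],[5,50,95]),4), 'pmean',P[m].mean(0).round(4))
V,U=np.indices(P.shape[:2])
box=lambda a,b,c,d:(U>=a)&(U<=b)&(V>=c)&(V<=d)
hs=cv2.cvtColor(g['color'],cv2.COLOR_BGR2HSV); print('orange',hs[182,209],'black',g['color'][195,271],'blue',hs[222,404],'table',hs[300,100],P[300,100],'plate',hs[205,205],P[205,205])
ng=box(192,228,162,202)&(hs[...,1]>180)
rect(ng,.06,'nut all'); 
rect(ng&(P[...,2]>.072),.083,'bar orange')
rect(box(255,290,175,215)&(P[...,2]>.072),.083,'bar black')
b=box(355,455,170,275)&(hs[...,0]>95)&(hs[...,0]<130)&(hs[...,1]>120)
rect(b,.035,'blue all'); rect(b&(P[...,2]>.028),.035,'blue rim')
f=box(180,305,150,232)&(P[...,2]>.008)&(P[...,2]<.02)
rect(f,.014,'plate')
g2=np.load('pics/scene0.png.npz');P2=pts(g2)
for n,(u,v) in dict(or_=(310,160),bl=(244,165)).items():
    w=P2[v-15:v+25,u-20:u+20].reshape(-1,3); w=w[w[:,2]>.074]; print(n,len(w),w.mean(0),w[:,2].max()); print(cv2.minAreaRect((w[:,:2]*1000).astype(np.float32)))
for a,b_,c,d in[(185,230,160,205),(255,290,175,215)]:
    cv2.imwrite('pics/crop%d.png'%a,cv2.resize(g['color'][c-15:d+15,a-15:b_+15],None,fx=8,fy=8,interpolation=cv2.INTER_CUBIC))
E
```

```text
orange [ 15 207 149] black [28 28 29] blue [108 197 136] table [ 20 116 154] [ 3.17172290e-01  3.53400907e-01 -1.60640146e-04] plate [  9  15 118] [0.52755098 0.12538816 0.01054922]
nut all 416 c [570.3 110.3] s [46.2 48.5] a 45.9 depthz [0.0541 0.0703 0.0835] pmean [0.5709 0.1062 0.0722]
bar orange 207 c [572.2 108.5] s [18.4 53.5] a 85.8 depthz [0.0742 0.0818 0.0842] pmean [0.5709 0.1079 0.0878]
bar black 209 c [547.9 -22.3] s [67.8 59. ] a 2.2 depthz [0.0797 0.0817 0.0844] pmean [ 0.5468 -0.0174  0.1109]
blue all 4588 c [ 497.2 -289.3] s [147.9 125.8] a 15.3 depthz [0.0011 0.0036 0.0338] pmean [ 0.4962 -0.2984  0.0125]
blue rim 565 c [ 498.  -292.4] s [147.9 119.6] a 15.3 depthz [0.0291 0.0334 0.0367] pmean [ 0.4924 -0.2797  0.0639]
plate 2936 c [560.9  45.8] s [218.9 109.5] a 78.9 depthz [0.0108 0.013  0.0156] pmean [0.5591 0.0432 0.0131]
or_ 180 [0.59353811 0.09884625 0.10089751] 0.74708793942451
((871.6519775390625, -59.46955871582031), (28.856351852416992, 748.2515869140625), 60.19073486328125)
bl 179 [ 0.56635928 -0.0233609   0.0975793 ] 0.74708793942451
((857.2411499023438, -128.04296875), (19.063156127929688, 712.5247802734375), 70.15144348144531)
```

play_rows --pt "262 342 30 0 0 0 85" --pt "262 342 30 0 0 0 85" --pt "262 342 30 0 0 0 85" --pt "262 342 30 0 0 0 85" --pt "262 342 30 0 0 0 85" --pt "262 342 30 0 0 0 85" --pt "262 342 30 0 0 0 85" --pt "262 342 30 0 0 0 85" --pt "262 342 30 0 0 0 85" --pt "262 342 30 0 0 0 85" --pt "262 342 30 0 0 0 85" --pt "262 342 30 0 0 0 85"

```text
clock: 1.3
tcp_pos: [0.4991, -0.291, 0.2609]
orientation: [3.091, 0.56, -0.002]
contact_force: [0.0, -0.3, -0.6]
grip_width: 0.0849
```

play_rows --pt "73 400 -30 0 0 -0.555 85" --pt "73 400 -30 0 0 -0.555 85" --pt "73 400 -30 0 0 -0.555 85" --pt "73 400 -30 0 0 -0.555 85" --pt "73 400 -30 0 0 -0.555 85" --pt "73 400 -30 0 0 -0.555 85" --pt "73 400 -30 0 0 -0.555 85" --pt "73 400 -30 0 0 -0.555 85" --pt "73 400 -30 0 0 -0.555 85" --pt "73 400 -30 0 0 -0.555 85" --pt "73 400 -30 0 0 -0.555 85" --pt "73 400 -30 0 0 -0.555 85"

```text
clock: 2.5
tcp_pos: [0.5735, 0.1075, 0.2311]
orientation: [3.125, -0.311, -0.0]
contact_force: [0.5, -0.7, 0.6]
grip_width: 0.0851
```

Run:
```python
from m import *
from scipy.spatial.transform import Rotation as Ro
g=grab('wrist','w1.png'); grab('scene','s1.png')
o=r.get_obs(); print(o['clock'],o['tcp_pos'],Ro.from_rotvec(o['orientation']).as_matrix().round(3),o['joints'].round(2))
print(g['camera_matrix'],g['R'],-g['R'].T@g['t'])
```

```text
2.6 [0.5734801  0.10799937 0.23137645] [[ 0.981 -0.196  0.   ]
 [-0.196 -0.981 -0.001]
 [ 0.     0.001 -1.   ]] [-0.09  0.34 -0.26  1.77  0.1   1.05 -2.15]
[[297.31863964   0.         257.82515943]
 [  0.         297.31863964 190.99786153]
 [  0.           0.           1.        ]] [[-0.19671505 -0.98045861  0.00202521]
 [-0.93514093  0.18824264  0.30012689]
 [-0.29464323  0.05714562 -0.95389714]] [0.64743697 0.09233449 0.37310052]
```

View pics/w1.png

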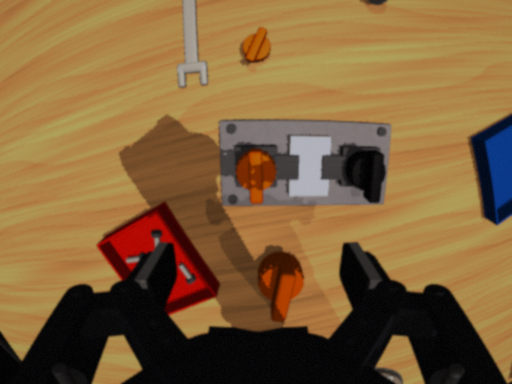

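Wrist view: orange nut at (256,172), bar aligned with the image column; fixture square to the tool. Measuring bar points with the fisheye model.

```bash
cat >> m.py <<'E'
def fishpts(g):
    K=g['camera_matrix'];z=g['z_map'];h,w=z.shape
    u,v=np.meshgrid(np.arange(w),np.arange(h)); a=(u-K[0,2])/K[0,0]; b=(v-K[1,2])/K[1,1]
    th=np.hypot(a,b)+1e-9; s=np.tan(th)/th
    return (np.stack([a*s*z,b*s*z,z],-1)-g['t'])@g['R']
E
python3 - <<'E'
from m import *
g=np.load('pics/w1.png.npz'); P=fishpts(g); ok=g['z_map']>0.05
hs=cv2.cvtColor(g['color'],cv2.COLOR_BGR2HSV)
V,U=np.indices(ok.shape)
def rep(m,n):
    p=P[m]*1000; c,s,a=cv2.minAreaRect(p[:,:2].astype(np.float32)); print(n,m.sum(),np.round(c,1),np.round(s,1),round(a,1),'mean',p.mean(0).round(1))
reg=ok&(U>215)&(U<395)&(V>115)&(V<212)
rep(reg&(P[...,2]>.009)&(P[...,2]<.018),'plate')
nut=(U>230)&(U<282)&(V>145)&(V<207)&(hs[...,1]>180)&ok
print(np.percentile(P[nut][:,2],[5,50,95]))
rep(nut&(P[...,2]>.076)&(P[...,2]<.09),'bar')
rep(nut&(P[...,2]>.05)&(P[...,2]<.063),'cap')
bk=(U>338)&(U<390)&(V>140)&(V<207)&ok
rep(bk&(P[...,2]>.076)&(P[...,2]<.09),'blackbar')
cv2.imwrite('pics/wc.png',cv2.resize(g['color'][110:215,210:400],None,fx=4,fy=4))
E
```

```text
plate 6904 [558.5  45.4] [220.1 110.5] 79.0 mean [570.2  55.4  13.4]
[0.05321267 0.05884147 0.08310372]
bar 695 [571.5 109.7] [13.9 55.1] 81.1 mean [573.  109.4  82. ]
cap 688 [572.4 109.7] [44.2 41.7] 63.8 mean [572.6 108.9  57.1]
blackbar 636 [546.6 -17.6] [14.2 55.1] 79.7 mean [547.7 -16.7  81.6]
```

View pics/wc.png

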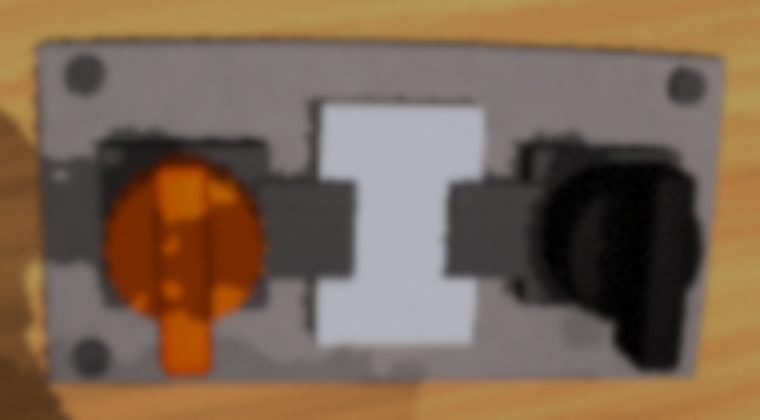

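play_rows --pt "-1.5 1.7 -50 0 0 0.02 85" --pt "-1.5 1.7 -90 0 0 0.02 85" --pt "-1.5 1.7 -120 0 0 0.02 85" --pt "-1.5 1.7 -140 0 0 0.02 85" --pt "-1.5 1.7 -155 0 0 0.02 85" --pt "-1.5 1.7 -163 0 0 0.02 85" --pt "-1.5 1.7 -168 0 0 0.02 85" --pt "-1.5 1.7 -168 0 0 0.02 85" --pt "-1.5 1.7 -168 0 0 0.02 40" --pt "-1.5 1.7 -168 0 0 0.02 40" --grip_force 50

```text
clock: 3.6
tcp_pos: [0.5725, 0.1123, 0.0642]
orientation: [-3.129, 0.273, -0.003]
contact_force: [-0.1, -0.2, 0.1]
grip_width: 0.0586
```

play_rows --pt "0 0 0 0 0 0 25" --pt "0 0 0 0 0 0 20" --pt "0 0 0 0 0 0 8" --pt "0 0 0 0 0 0 8" --pt "0 0 0 0 0 0 8" --pt "0 0 0 0 0 0 8" --pt "0 0 0 0 0 0 8"

```text
clock: 4.3
tcp_pos: [0.5717, 0.1119, 0.0633]
orientation: [3.129, -0.273, -0.0]
contact_force: [-0.5, -2.0, 1.4]
grip_width: 0.0128
```

Run:
```python
from m import *
grab('wrist','w2.png'); o=r.get_obs(); print(o['clock'],o['tcp_pos'],o['contact_force'],o['moment'],o['grip_width'],o['joints'].round(2))
```

```text
4.35 [0.57177638 0.11193387 0.0633178 ] [-0.72661506 -2.04966534  1.04325399] [-0.35531793  0.14019899 -0.00296711] 0.012937485042380362 [-0.12  0.55 -0.23  1.9   0.18  0.72 -2.21]
```

View pics/w2.png

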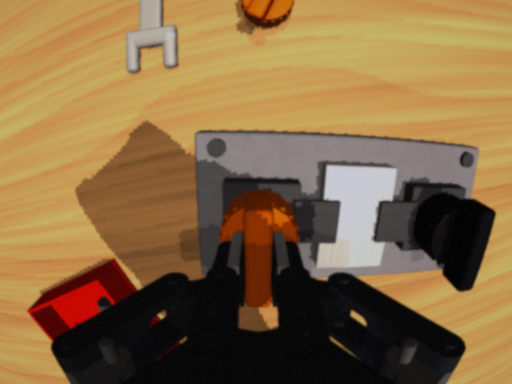

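play_rows --pt "0 0 0.2 0 0 0.1 8" --pt "0 0 0.4 0 0 0.2 8" --pt "0 0 0.6 0 0 0.3 8" --pt "0 0 0.8 0 0 0.4 8" --pt "0 0 1.0 0 0 0.5 8" --pt "0 0 1.0 0 0 0.5 8"

```text
clock: 4.95
tcp_pos: [0.5719, 0.1119, 0.0642]
orientation: [-3.1, -0.51, -0.0]
contact_force: [-0.4, -0.9, 0.7]
grip_width: 0.0127
```

play_rows --pt "0 0 0.2 0 0 0.1 8" --pt "0 0 0.4 0 0 0.2 8" --pt "0 0 0.6 0 0 0.3 8" --pt "0 0 0.8 0 0 0.4 8" --pt "0 0 1.0 0 0 0.5 8" --pt "0 0 1.2 0 0 0.6 8" --pt "0 0 1.4 0 0 0.7 8" --pt "0 0 1.6 0 0 0.8 8" --pt "0 0 1.6 0 0 0.83 8" --pt "0 0 1.6 0 0 0.83 8" --pt "0 0 1.6 0 0 0.83 8" --pt "0 0 1.6 0 0 0.83 8"

```text
clock: 6.15
tcp_pos: [0.5713, 0.1114, 0.0655]
orientation: [2.633, 1.713, -0.003]
contact_force: [-0.9, -5.1, -1.7]
grip_width: 0.013
```

Run:
```python
from m import *
grab('wrist','w3.png'); grab('top','t3.png');o=r.get_obs(); print(o['clock'],o['tcp_pos'],o['contact_force'],o['moment'],o['grip_width'],o['joints'].round(2))
```

```text
6.25 [0.57133311 0.11143351 0.06553984] [-1.66581378 -3.95399365 -3.02336375] [-1.16475166  0.36056575 -0.08946228] 0.012904153746098896 [ 0.12  0.6  -0.56  1.88  0.43  0.79 -1.09]
```

View pics/w3.png

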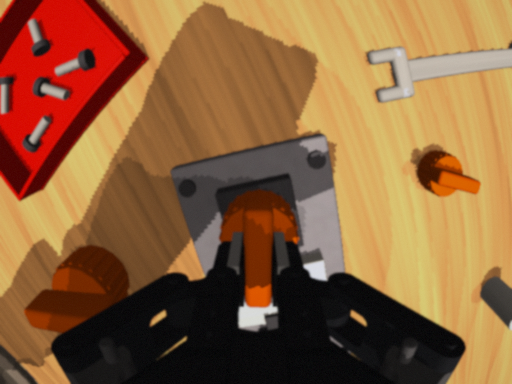

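The nut turned with the jaws by about 76° and the forces are small. Lifting gently.

play_rows --pt "0 0 1 0 0 0 8" --pt "0 0 3 0 0 0 8" --pt "0 0 6 0 0 0 8" --pt "0 0 10 0 0 0 8"

```text
clock: 6.65
tcp_pos: [0.5712, 0.1117, 0.0757]
orientation: [-2.632, -1.716, 0.002]
contact_force: [-1.5, -4.7, -4.2]
grip_width: 0.0129
```

play_rows --pt "0 0 10 0 0 0 8" --pt "0 0 20 0 0 0 8" --pt "0 0 35 0 0 0 8" --pt "0 0 55 0 0 0 8" --pt "0 0 80 0 0 0 8" --pt "0 0 110 0 0 0 8" --pt "0 0 120 0 0 0 8" --pt "0 0 120 0 0 0 8"

```text
clock: 7.45
tcp_pos: [0.5733, 0.1134, 0.1986]
orientation: [2.63, 1.716, 0.008]
contact_force: [0.3, -0.4, -1.8]
grip_width: 0.0131
```

Run:
```python
from m import *
grab('scene','s4.png');g=grab('top','t4.png');grab('wrist','w4.png');o=r.get_obs(); print(o['clock'],o['tcp_pos'],o['contact_force'],o['grip_width'],o['joints'].round(2))
```

```text
7.6 [0.57112292 0.11200842 0.19486505] [-0.48984262  0.72962915 -1.43663159] 0.012840433375636291 [ 0.19  0.44 -0.64  1.79  0.3   1.02 -0.98]
```

View pics/s4.png

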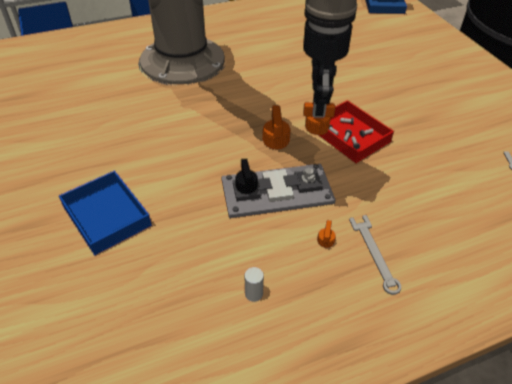

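View pics/w4.png

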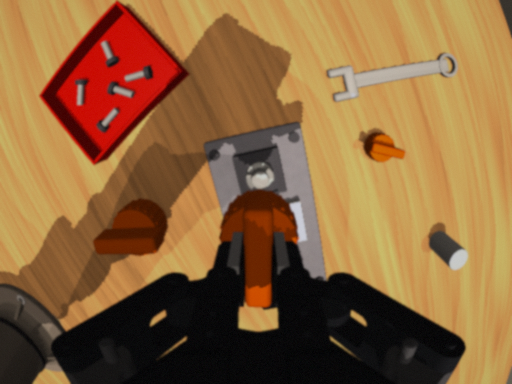

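Stud bare at (259,175), nut held upright. Carrying to the tray at about (497,−291).

play_rows --pt "-4 -20 0 0 0 0 8" --pt "-11 -60 0 0 0 0 8" --pt "-18 -100 0 0 0 0 8" --pt "-26 -140 0 0 0 0 8" --pt "-33 -180 0 0 0 0 8" --pt "-40 -220 0 0 0 0 8" --pt "-48 -260 0 0 0 0 8" --pt "-55 -300 0 0 0 0 8" --pt "-63 -340 0 0 0 0 8" --pt "-70 -380 0 0 0 0 8" --pt "-74 -403 0 0 0 0 8" --pt "-74 -403 0 0 0 0 8"

```text
clock: 8.8
tcp_pos: [0.4953, -0.2954, 0.1939]
orientation: [-2.636, -1.706, 0.004]
contact_force: [-0.9, -0.3, -1.7]
grip_width: 0.013
```

Run:
```python
from m import *
grab('wrist','w5.png');g=grab('scene','s5.png');o=r.get_obs(); print(o['clock'],o['tcp_pos'],o['orientation'],o['contact_force'],o['grip_width'],o['joints'].round(2))
```

```text
8.9 [ 0.49712839 -0.2905889   0.19450843] [-2.63020017e+00 -1.71364701e+00  7.66944837e-04] [ 0.49525422  0.70291428 -0.42070262] 0.012935480859541541 [ 0.83  0.4  -0.53  1.81  0.24  1.   -0.2 ]
```

View pics/w5.png

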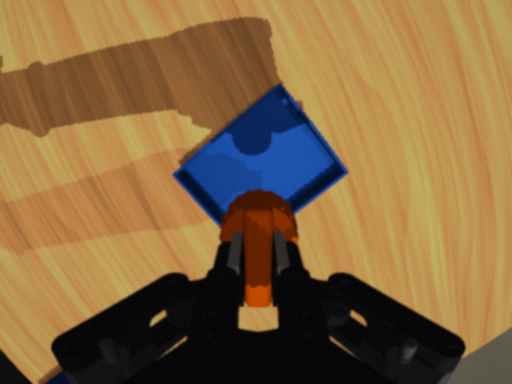

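View pics/s5.png

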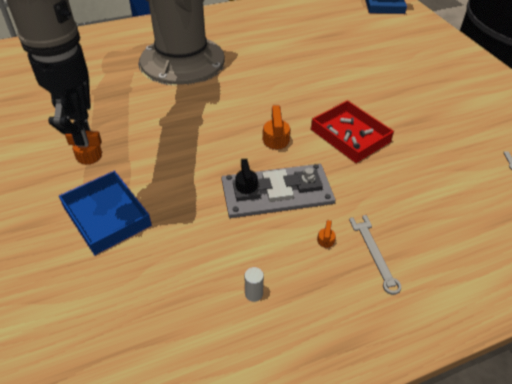

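Nut held over the tray as planned; black nut untouched. Descending.

play_rows --pt "0 0 -25 0 0 0 8" --pt "0 0 -60 0 0 0 8" --pt "0 0 -95 0 0 0 8" --pt "0 0 -125 0 0 0 8" --pt "0 0 -142 0 0 0 8" --pt "0 0 -150 0 0 0 8" --pt "0 0 -152 0 0 0 8" --pt "0 0 -152 0 0 0 8"

```text
clock: 9.7
tcp_pos: [0.4985, -0.2902, 0.0444]
orientation: [2.63, 1.717, 0.001]
contact_force: [0.1, -0.1, -0.0]
grip_width: 0.0131
```

play_rows --pt "0 0 -1 0 0 0 8" --pt "0 0 -2 0 0 0 8" --pt "0 0 -2.5 0 0 0 8" --pt "0 0 -2.5 0 0 0 8"

```text
clock: 10.1
tcp_pos: [0.4979, -0.291, 0.0417]
orientation: [2.631, 1.716, 0.0]
contact_force: [-0.2, 0.7, -0.2]
grip_width: 0.0128
```

play_rows --pt "0 0 -0.5 0 0 0 8" --pt "0 0 -1 0 0 0 8" --pt "0 0 -1.5 0 0 0 8" --pt "0 0 -1.5 0 0 0 8"

```text
clock: 10.5
tcp_pos: [0.4977, -0.2908, 0.0398]
orientation: [-2.631, -1.716, 0.0]
contact_force: [-0.5, 0.0, -1.0]
grip_width: 0.0128
```

Run:
```python
from m import *
o=r.get_obs(); print(o['tcp_pos'],o['contact_force'])
```

```text
[ 0.49774434 -0.29083453  0.03980773] [-0.4500153   0.04359293 -0.95622954]
```

play_rows --pt "0 0 -0.5 0 0 0 8" --pt "0 0 -1 0 0 0 8" --pt "0 0 -1 0 0 0 8"

```text
clock: 10.8
tcp_pos: [0.4979, -0.2909, 0.0392]
orientation: [2.631, 1.716, -0.0]
contact_force: [-1.7, 0.6, 3.9]
grip_width: 0.0128
```

Contact with the floor (upward force +3.9 N). Release, pause, and lift.

play_rows --pt "0 0 0 0 0 0 20" --pt "0 0 0 0 0 0 30" --pt "0 0 0 0 0 0 45" --pt "0 0 0 0 0 0 45" --pt "0 0 0 0 0 0 45" --pt "0 0 10 0 0 0 45" --pt "0 0 30 0 0 0 45" --pt "0 0 60 0 0 0 45" --pt "0 0 100 0 0 0 45" --pt "0 0 150 0 0 0 45" --pt "0 0 160 0 0 0 45" --pt "0 0 160 0 0 0 45"

```text
clock: 12.0
tcp_pos: [0.4992, -0.2915, 0.2019]
orientation: [2.627, 1.713, 0.004]
contact_force: [-0.2, -0.1, -0.1]
grip_width: 0.0452
```

Run:
```python
from m import *
g=grab('wrist','w6.png');grab('scene','s6.png');o=r.get_obs(); print(o['clock'],o['tcp_pos'],o['contact_force'],o['grip_width'])
P=fishpts(g);hs=cv2.cvtColor(g['color'],cv2.COLOR_BGR2HSV);ok=g['z_map']>.05
m=ok&(hs[...,0]<22)&(hs[...,1]>185)&(np.hypot(P[...,0]-.498,P[...,1]+.291)<.05)
for lo,hi in((.054,.07),(.03,.04)):
    q=P[m&(P[...,2]>lo)&(P[...,2]<hi)]*1000; print(len(q),cv2.minAreaRect(q[:,:2].astype(np.float32)),q[:,2].mean())
b=ok&(hs[...,0]>95)&(hs[...,0]<130)&(hs[...,1]>120)&(np.hypot(P[...,0]-.498,P[...,1]+.291)<.12)
q=P[b]*1000;print(cv2.minAreaRect(q[:,:2].astype(np.float32)))
```

```text
12.1 [ 0.49704595 -0.29072907  0.19821083] [-0.06736008 -0.39009689 -0.86251152] 0.045158833573825746
686 ((497.3321228027344, -289.1352844238281), (53.221622467041016, 13.14559555053711), 66.11653900146484) 58.036875133102484
643 ((497.79547119140625, -289.3100891113281), (37.530792236328125, 40.90049743652344), 66.36454010009766) 33.43754770231027
((496.20745849609375, -295.0050964355469), (147.9958953857422, 119.00074005126953), 15.278385162353516)
```

View pics/w6.png

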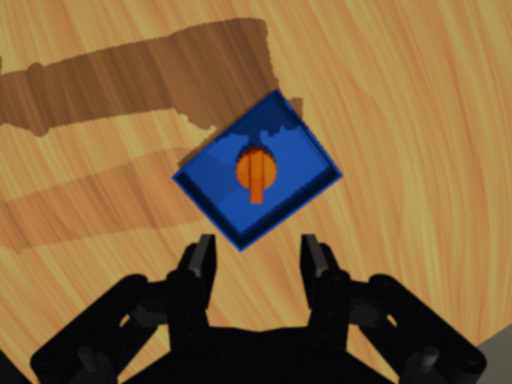

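View pics/s6.png

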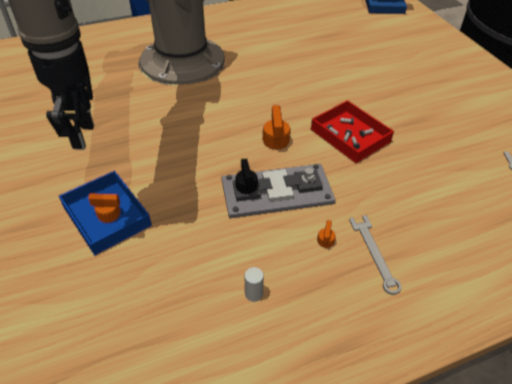

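The nut stands upright near the tray middle at wrist pixel (257,172), with its bar top at about 58 mm and the gripper clear. The black nut looks unchanged in the scene view.

```bash
python3 -c "
from bench import r
print(r.hand_in())"
```

```text
the job is handed in; nothing more can be done
None
```

I unscrewed the orange nut about 76° anticlockwise in one grasp, rising with the thread. I then lifted it clear and set it down in the blue tray, and handed the job in at about 12 s on the robot's clock.

- **Nut in the tray:** It stands upright about 6 mm from the tray's middle. Its bar top measured 58 mm above the bench, against the 59 mm expected for standing on the tray floor.
- **Robot clear:** The open gripper is about 14 cm above the nut. The force reading at the end was under 1 N.
- **Black nut:** It looks unmoved in the last scene picture, but I did not measure its pose again at the end.
- **Disagreements:** Position estimates from the top camera, the wrist camera and the arm differed by about 2–3 mm. That is near the stated calibration and well within the tolerances.

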